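Load and close the brooch-base gluing mould

ROBOT

A 7-joint arm with a two-finger parallel gripper is mounted at the origin on the work surface. World frame = base frame: x ahead of the robot, y to its left, z up, the work surface at z = 0. Lengths are in mm, angles in rad, forces in N, time in s.
With the tool pointing down it reaches from about 400 to 850 mm from the base axis. Payload 10.4 kg.
Tool frame: the origin (TCP) lies at the very end of the fingers, on their centre line; the grasp point (between the pads) lies 19 mm behind it; z points along the fingers, y is the line along which they close (so a half turn about z gives the same grasp; the last joint's range is limited). The gripper opens to 87 mm and grips with 3 to 60 N. Pads are 19 mm wide; open, the fingers measure 117 mm over their backs; the gripper's body (75 mm by 190 mm) begins 51 mm behind the grasp point.
Start: joints at [1.162, 0.332, -0.065, 1.46, 0.022, 1.35, -0.088], TCP at [235.211, -579.075, 222.576] pointing down, gripper open.
Joint ranges: [-2.6, 2.6], [-0.5, 2.12], [-1.47, 1.34], [0.16, 2.42], [-1.27, 4.41], [0.06, 2.06], [-2.6, 2.6]. Speed limits (rad/s): [2.22, 2.22, 2.79, 2.79, 3.14, 3.14, 3.14].

INTERFACE

Orientations are given as a rotation vector (axis times angle).
In Python, from plant import env, cams gives the robot as it stands.
- The arm moves only by the tool step_arm, never from a script. Its argument "series" is a list of rows, each an object with "grip": the opening, from 0 (shut) to 1 (fully open); "delta_pos": the shift along the world's x, y, z scaled (see below), a list of three; "turn": the turn about the world's z scaled (see below). In form: [{"grip": grip, "delta_pos": [dx, dy, dz], "turn": turn}, ...]. A call has 1 to 12 rows; each row shifts and turns the commanded pose from where the row before left it; what a row does not reach is not made up. The controller multiplies each number of a shift by 0.06 m and each number of a turn by 0.15 rad. A row lasts 1/8 s, in which the tool goes at most 62.5 mm and 10.7 degrees, less where a joint would pass 70% of its speed; a pose out of reach is approached as far as the arm can. A call with a number of a shift or a turn outside -1 to 1 is refused whole. A call with a gripper value outside its range is refused whole. The fingers move at their own pace and stop on an object; the grip force is fixed at half the most. Time passes only in rows, so rows that do not move let the fingers close. It gives the time, the measured TCP pose, the force, the opening and the grip force at its end, in the units of the state.
- env.get_state(): the state, without advancing time (a new reading comes with each control period).
- cams.grab_frame(name): name is "side" or "top"; returns the picture (400x640x3 uint8, red, green, blue); there is no depth.
- cams.get_calibration(name): a dict with "K" (3x3 intrinsics, pixels), "k1" (the pictures are not rectified: a ray, as slopes to the right and down, at radius r is drawn at 1 + k1 r^2 times it, then the intrinsics apply), "rvec" (rotation vector, rad) and "tvec" (3), from world to camera coordinates, as OpenCV has them. Camera axes: x right, y down, z forward; pixel columns grow to the right and rows downward; lengths in mm; the calibration is good to about 2 mm. A picture is of the moment at which its call begins. get_calibration takes no time and is no camera call.
- env.finish_job(): hands the job in; it is judged then, once.
The state is a dict: "time": time; "qpos": joint angles; "qd": joint speeds; "effort": joint torques, N m; "tcp_pos": TCP position; "eef_rot": TCP orientation; "force": force on the tool from outside, world axes, zero at the start; "ft_torque": the same for the moment, N m; "opening": finger opening in mm; "grip_force": force on a finger pad.
Only numpy, scipy, OpenCV 4.12 (cv2) and the standard library are available. Lean on these libraries where they do the work, as an engineer would, in place of code of your own. Each camera call takes 0.05 s, during which the arm holds its last target. There are 200 camera calls.

TASK

Lay the dark square wooden brooch blank fully home and flat in the square recess of its mould (feel for the recess: the insert it is cut in slides a little from side to side), then put the pink lid over that same mould and press it down until it is seated level all round, with its top plate resting on the mould. Leave the round blank, the bead jar and the thread spool where they are.

Things in the scene. Friction and masses are not known exactly. Their poses are not given: they have to be found in the camera images.
- square_blank: Dark wooden square sheet, 60 x 60 mm, 12 mm thick, about 40 g, loose, lying flat on the table. Origin at the centre of its underside, z up, x and y parallel to its sides.
- square_mould: Pale wooden disc fixed to the table, 108 mm across, 40 mm high. In it a brown insert with a square recess, 61.6 mm wide, 12.5 mm deep (blue floor 27.5 mm above the table), no chamfer. Origin at the centre of the disc's underside, z up, x and y along the recess sides. The recess's centre lies up to 3.5 mm off along x, either way; this is not measured: feel for it.
- mould_top (a point): Centre of the square mould's top face, 40 mm above the table. Four sprung balls stand 4 mm out of the mould's side wall, 11.5 mm below its top; pushing the lid's skirt down past them takes roughly 10 N.
- round_mould: The mould not to be used: same outside (108 mm across, 40 mm high), fixed, round recess 63 mm across. Origin at the centre of its underside.
- lid: Pink loose cap right way up, 150 g, 120 mm across; skirt 112 mm inside, 16 mm deep; upper face 21 mm above the skirt's edge; upright wooden knob on top, 30 mm diameter, 28 mm tall. Origin at the centre of the skirt's lower edge, z up. Seated, its top plate rests on the mould and its origin is 24 mm above the table; resting unpressed on the balls, some 10 mm higher.
- knob_top (a point): Centre of the upper end of the lid's knob, 49 mm above the skirt's lower edge.
- round_blank: Dark wooden disc, 60 mm across, 12 mm thick, lying loose on the table; a bystander. Origin at the centre of its underside.
- bead_jar: Closed red bead jar with a white cap, 67 mm across and 54 mm tall, loose; a bystander. Origin at the centre of its underside.
- spool: Blue thread spool standing on end, 44 mm across and 50 mm tall, loose; a bystander. Origin at the centre of its underside.

How it is judged (in metres and radians):
On the way:
1. the square blank lies home and flat in the square recess, the lid not yet on the mould (x of square_blank in the frame of square_mould between -0.0065 and 0.0065 m and y of square_blank in the frame of square_mould between -0.003 and 0.003 m and z of square_blank in the frame of square_mould below 0.0295 m and angle between square_blank's own z axis and vertical below 0.04 rad and horizontal distance between lid and square_mould above 0.05 m), for 0.2 s.
At the end, for the whole second after the job is handed in: Square blank flat in the square recess (underside at most 29.5 mm above the mould's underside, floor 27.5; tilt under 0.04 rad); lid pressed onto that mould: within 4 mm of its centre, origin at most 26 mm above the mould's underside (seated: 24), tilt under 0.03 rad, at rest (x of square_blank in the frame of square_mould between -0.0065 and 0.0065 m and y of square_blank in the frame of square_mould between -0.003 and 0.003 m and z of square_blank in the frame of square_mould below 0.0295 m and angle between square_blank's own z axis and vertical below 0.04 rad and horizontal distance between lid and square_mould below 0.004 m and z of lid in the frame of square_mould below 0.026 m and angle between lid's own z axis and vertical below 0.03 rad and linear speed of lid below 0.01 m/s); the robot touches nothing.
It fails at once if the round blank, the bead jar or the spool is pushed more than 30 mm or knocked over (distance of any of round_blank, bead_jar, spool from where it was at the start of the episode above 0.03 m or angle between any of bead_jar, spool's own z axis and vertical above 0.5 rad).
It also fails if it takes over 72 s, if anything falls off the work surface, if the arm or the gripper's body presses on something with over 40 N, if the wrist force passes 120 N, or if a joint passes its speed limit or range.

## Working session

There is one attempt and no reset: what is moved stays moved. The work goes in short steps, Python scripts to look and compute and a tool call to move; the robot and the scene stay as the last step left them, time stands still between calls to the robot, and variables do not carry over. Pictures are saved under pics/ and viewed, at most 10 in all, crops included, and the job is handed in when it is done.

Besides the shell and the picture viewer there is one more tool, called after ">>>" by a JSON object that holds its "op" and its "data", one argument or row to a line. step_arm: Moves the arm, as the interface text tells. Shifts and turns lie within -1 to 1; 1 stands for 0.06 m of shift or 0.15 rad of turn. Its arguments: {"type":"object","properties":{"series":{"type":"array"}},"required":["series"]}

```bash
mkdir -p pics; ls
python3 - <<'E'
from plant import env,cams
import cv2
s=env.get_state();print({k:s[k] for k in('time','tcp_pos','eef_rot','force','opening')})
for n in('top','side'):
    f=cams.grab_frame(n);cv2.imwrite(f'pics/{n}0.png',f[:,:,::-1]);print(cams.get_calibration(n))
E
```

```text
pics
{'time': 0.0, 'tcp_pos': array([ 235.03852301, -578.7083684 ,  221.76557139]), 'eef_rot': array([-3.08199120e+00, -6.02060164e-01,  5.51957293e-04]), 'force': array([-0.45625129,  0.72761847,  0.65202848]), 'opening': 87.24945936430385}
{'K': array([[386.03785843,   0.        , 324.38317956],
       [  0.        , 386.03785843, 198.04609455],
       [  0.        ,   0.        ,   1.        ]]), 'k1': -0.09709390874143467, 'rvec': array([ 2.11313522, -2.15645243,  0.1635133 ]), 'tvec': array([ 23.40854792, 589.10310388, 893.13298047])}
{'K': array([[448.82188858,   0.        , 318.90717176],
       [  0.        , 448.82188858, 195.57415652],
       [  0.        ,   0.        ,   1.        ]]), 'k1': 0.0023797969029856455, 'rvec': array([ 0.41035743, -2.70147521,  1.2222563 ]), 'tvec': array([550.45151037, 176.61629186, 903.30148926])}
```

View pics/top0.png

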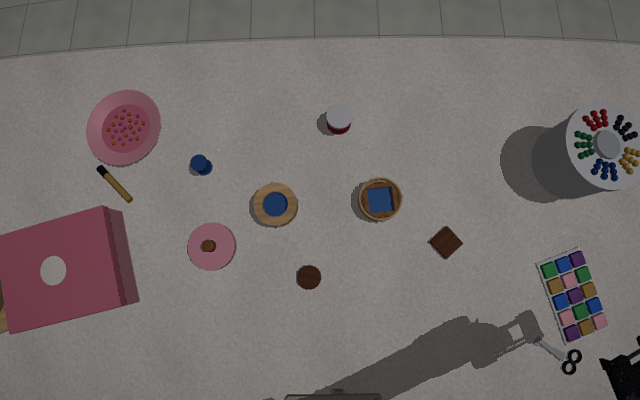

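View pics/side0.png

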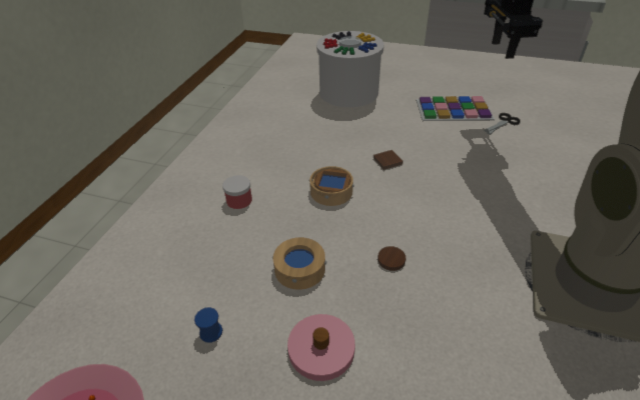

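The top view shows the square blank at (446,242), the square mould at (380,199), the round mould at (275,204), the lid at (212,246) with its knob at (208,246), the round blank at (309,277), the jar at (339,119) and the spool at (201,165). The side view agrees: square mould (331,185), blank (388,159), lid (321,345).

```bash
cat > h.py <<'E'
import cv2,numpy as np
from plant import env,cams
def plane(n,uv,z):
    c=cams.get_calibration(n);K=c['K'];R=cv2.Rodrigues(c['rvec'])[0]
    p=cv2.undistortPoints(np.float64(uv).reshape(-1,1,2),K,np.array([c['k1'],0,0,0.]),None,None).reshape(-1,2)
    d=np.c_[p,np.ones(len(p))]@R; C=-R.T@c['tvec']
    return (C+d*((z-C[2])/d[:,2])[:,None])[:,:2]
def pix(n,P):
    c=cams.get_calibration(n);return cv2.projectPoints(np.float64(P).reshape(-1,1,3),c['rvec'],c['tvec'],c['K'],np.array([c['k1'],0,0,0.]))[0].reshape(-1,2)
def big(m,near=None,r=60):
    k,l,s,c=cv2.connectedComponentsWithStats(m.astype(np.uint8))
    ok=[i for i in range(1,k) if s[i,4]>20 and (near is None or np.hypot(*(c[i]-near))<r)]
    return l==max(ok,key=lambda i:s[i,4])
def hull(m):
    c=max(cv2.findContours(m.astype(np.uint8),0,1)[0],key=cv2.contourArea);return cv2.convexHull(c).reshape(-1,2).astype(float)
E
python3 - <<'E'
from h import *
out=[]
for n,bs in(('top',((380,199),(446,242),(212,246))),('side',((331,185),(388,159),(321,345)))):
    im=cv2.imread(f'pics/{n}0.png');hsv=cv2.cvtColor(im,cv2.COLOR_BGR2HSV)
    H,S,V=[hsv[...,i].astype(int) for i in range(3)]
    print(n,'px',[ [tuple(int(t) for t in hsv[y,x]) for y,x in((b[1],b[0]),(b[1]-30,b[0]-30))] for b in bs])
    out.append(np.hstack([cv2.resize(im[max(0,y-33):y+33][:66,x-33:x+33],(264,264),interpolation=2) for x,y in bs]))
    # blank
    b=big((V<95)&(S>90)&((H<20)|(H>170)),bs[1],15); P=plane(n,hull(b),12 if n=='top' else 12)
    r=cv2.minAreaRect(P.astype(np.float32)); print('blank',r,b.sum())
    m=big((S>95)&(H<25)&(H>5)&(V>60),bs[0],20); P=plane(n,hull(m),40); print('mould',cv2.fitEllipse(P.astype(np.float32)),m.sum())
    m=big((H>95)&(H<130)&(S>100),bs[0],20);P=plane(n,hull(m),27.5);print('recess floor',cv2.minAreaRect(P.astype(np.float32)),m.sum())
    m=big(((H>160)|(H<4))&(S>50)&(V>120),bs[2],20);P=plane(n,hull(m),21);print('lid',cv2.fitEllipse(P.astype(np.float32)),m.sum())
    k=big((V<140)&(S>120)&(H<25),bs[2],15);print('knob cen px',np.argwhere(k).mean(0)[::-1],k.sum())
cv2.imwrite('pics/crop.png',np.vstack(out))
E
```

```text
top px [[(108, 168, 94), (13, 13, 134)], [(10, 170, 48), (13, 13, 137)], [(14, 147, 87), (6, 10, 125)]]
blank ((477.0451354980469, -290.2265319824219), (59.6025276184082, 60.24879455566406), 41.59331512451172) 563
mould ((586.7007446289062, -123.96495056152344), (104.40230560302734, 107.8466796875), 45.38108444213867) 765
recess floor ((586.2276611328125, -126.90617370605469), (59.60622024536133, 58.91919708251953), 4.904623031616211) 558
lid ((479.56951904296875, 296.9962158203125), (116.58131408691406, 118.79975128173828), 89.84748840332031) 1552
knob cen px [208.43609023 245.61654135] 133
side px [[(108, 137, 99), (18, 24, 139)], [(11, 111, 69), (18, 24, 137)], [(14, 170, 45), (19, 26, 140)]]
blank ((474.2751159667969, -285.81488037109375), (57.07294845581055, 58.227657318115234), 40.50177764892578) 268
mould ((580.32666015625, -104.43244171142578), (108.9028091430664, 146.98699951171875), 16.48482322692871) 966
recess floor ((585.3167114257812, -131.29161071777344), (55.70109558105469, 41.20909881591797), 3.825808525085449) 232
lid ((478.4241027832031, 298.0205993652344), (117.91783142089844, 118.31974792480469), 75.2932357788086) 2767
knob cen px [320.64685315 338.11188811] 286
```

View pics/crop.png

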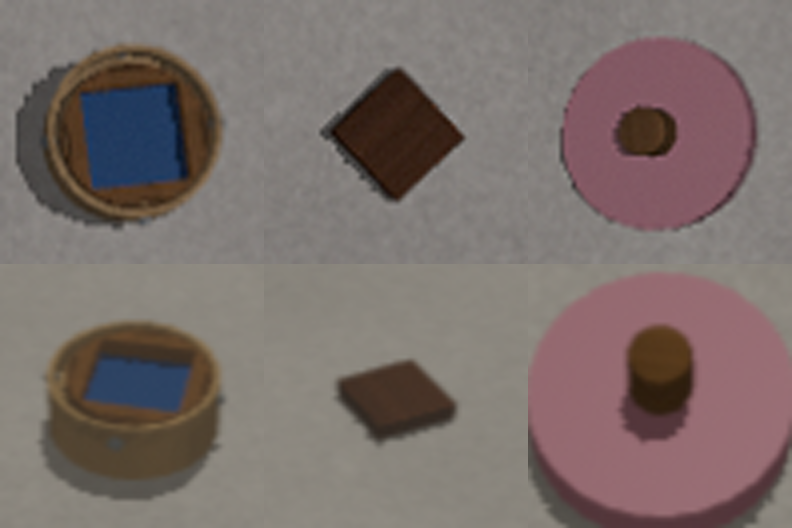

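The crops show the recess sides turned about 5° from the world axes, the blank turned about 42° and lying flat, and the lid upright with its knob clear. Next I refine the angles and centres and get the tool yaw.

Run:
```python
from h import *
from scipy.optimize import least_squares
s=env.get_state();R=cv2.Rodrigues(s['eef_rot'])[0];print('tool y yaw',np.degrees(np.arctan2(R[1,1],R[0,1])),'z',R[:,2],s['qpos'].round(2))
for n,b0,b1 in(('top',(380,199),(446,242)),('side',(331,185),(388,159))):
    c=cams.get_calibration(n);C=(-cv2.Rodrigues(c['rvec'])[0].T@c['tvec'])
    im=cv2.imread(f'pics/{n}0.png')
    # rectify patches to metric planes, 4 px/mm
    for nm,ctr,z,half in(('mould',(586,-126),40,70),('floor',(586,-126),27.5,40),('blank',(476,-288),12,45)):
        N=2*half*4;a=(np.arange(N)/4-half)
        X,Y=np.meshgrid(a+ctr[0],a+ctr[1]);uv=pix(n,np.c_[X.ravel(),Y.ravel(),np.full(X.size,z)]).astype(np.float32).reshape(N,N,2)
        w=cv2.remap(im,uv[...,0],uv[...,1],cv2.INTER_CUBIC);h=cv2.cvtColor(w,cv2.COLOR_BGR2HSV);H,S,V=[h[...,i].astype(int) for i in range(3)]
        m={'mould':(S>70)&(V>50),'floor':(H>98)&(H<125)&(S>110),'blank':(S>75)&(V<100)}[nm]
        m=big(m);m=cv2.morphologyEx(m.astype(np.uint8),cv2.MORPH_OPEN,np.ones((9,9)))
        q=max(cv2.findContours(m,0,1)[0],key=cv2.contourArea).reshape(-1,2)/4-half+ctr
        if nm=='mould':
            away=np.array(ctr)-C[:2];away/=np.hypot(*away)
            f=q[((q-ctr)@away)>5]
            r=least_squares(lambda p:np.hypot(*(f-p[:2]).T)-54,ctr,loss='soft_l1');print(n,'C',C.round(),'mould',r.x,'rms',np.sqrt(np.mean(r.fun**2)),len(f))
        else:
            r=cv2.minAreaRect(q.astype(np.float32));print(n,nm,r)
            bx=cv2.boxPoints(r)
            for i in range(4):
                A,B=bx[i],bx[(i+1)%4];d=(B-A)/np.linalg.norm(B-A);t=(q-A)@d;L=np.linalg.norm(B-A);e=abs((q-A)@np.array([-d[1],d[0]]))
                k=q[(e<3)&(t>8)&(t<L-8)]
                if len(k)>10:
                    v=cv2.fitLine(k.astype(np.float32),cv2.DIST_HUBER,0,.01,.01).ravel();print('  edge mid',k.mean(0).round(1),'ang',round(np.degrees(np.arctan2(v[1],v[0])),1),len(k))
    k=cv2.cvtColor(im,cv2.COLOR_BGR2HSV)
```

```text
tool y yaw -67.89495408894041 z [-5.45909702e-04  1.16728804e-03 -9.99999170e-01] [ 1.16  0.33 -0.06  1.46  0.02  1.35 -0.09]
top C [440.   6. 976.] mould [ 587.17656619 -124.8179907 ] rms 0.4008204759475974 591
top floor ((586.2230834960938, -126.74305725097656), (59.66622543334961, 59.20677947998047), 4.720137119293213)
  edge mid [ 556.9 -129.1] ang -84.9 172
  edge mid [ 588.6 -155.7] ang 4.6 174
  edge mid [ 615.3 -124.4] ang -84.0 172
  edge mid [583.9 -97.7] ang 5.0 174
top blank ((477.1405029296875, -290.1427307128906), (61.07630157470703, 61.45259094238281), 41.18592071533203)
  edge mid [ 454.7 -309.7] ang -49.9 143
  edge mid [ 496.9 -313. ] ang 41.5 144
  edge mid [ 499.1 -269.9] ang -49.7 152
  edge mid [ 457.1 -267.5] ang 41.6 146
side C [336. 701. 739.] mould [ 585.86281911 -123.17053187] rms 0.45274048126625904 563
side floor ((585.4285888671875, -131.51637268066406), (56.034942626953125, 42.00025939941406), 4.763641834259033)
  edge mid [ 558.  -133.9] ang -84.3 104
  edge mid [ 587.2 -151.3] ang 3.6 162
  edge mid [ 613.  -129.2] ang -85.6 103
  edge mid [ 583.8 -111.2] ang 4.9 159
side blank ((473.8340759277344, -282.98895263671875), (62.18164825439453, 67.30857849121094), 41.18592834472656)
  edge mid [ 450.5 -302.7] ang -48.0 184
  edge mid [ 495.4 -307.7] ang 41.8 164
  edge mid [ 496.2 -263.3] ang -50.1 203
  edge mid [ 452.8 -258.9] ang 40.6 170
```

>>> {"op": "step_arm", "data": {
  "series": [
    {"grip": 0,"delta_pos": [0.53,0.688,-0.18],"turn": -0.184},
    {"grip": 0,"delta_pos": [0.53,0.688,-0.18],"turn": -0.184},
    {"grip": 0,"delta_pos": [0.53,0.688,-0.18],"turn": -0.184},
    {"grip": 0,"delta_pos": [0.53,0.688,-0.18],"turn": -0.184},
    {"grip": 0,"delta_pos": [0.53,0.688,-0.18],"turn": -0.184},
    {"grip": 0,"delta_pos": [0.53,0.688,-0.18],"turn": -0.184},
    {"grip": 0,"delta_pos": [0.53,0.688,-0.18],"turn": -0.184},
    {"grip": 0,"delta_pos": [0.53,0.688,-0.18],"turn": -0.184},
    {"grip": 0,"delta_pos": [0.53,0.688,-0.18],"turn": -0.184},
    {"grip": 0,"delta_pos": [0.53,0.688,-0.18],"turn": -0.184},
    {"grip": 0,"delta_pos": [0.53,0.688,-0.18],"turn": -0.184},
    {"grip": 0,"delta_pos": [0,0,0],"turn": 0}
  ]
}}

```text
time: 1.6
tcp_pos: [586.1, -119.5, 102.4]
eef_rot: [-3.135, -0.139, 0.002]
force: [-0.9, -0.2, -0.3]
opening: 0.4
grip_force: 0.0
```

>>> {"op": "step_arm", "data": {
  "series": [
    {"grip": 0,"delta_pos": [-0.02,-0.09,-0.4],"turn": -0.045},
    {"grip": 0,"delta_pos": [0,0,-0.4],"turn": 0},
    {"grip": 0,"delta_pos": [0,0,-0.38],"turn": 0},
    {"grip": 0,"delta_pos": [0,0,0],"turn": 0},
    {"grip": 0,"delta_pos": [0,0,0],"turn": 0}
  ]
}}

```text
time: 2.22
tcp_pos: [584.1, -130.8, 33.8]
eef_rot: [3.139, 0.118, 0.001]
force: [0.1, -0.2, 0.6]
opening: 0.5
grip_force: 0.0
```

>>> {"op": "step_arm", "data": {
  "series": [
    {"grip": 0,"delta_pos": [-0.013,0.16,0],"turn": 0},
    {"grip": 0,"delta_pos": [0,0.03,0],"turn": 0},
    {"grip": 0,"delta_pos": [0,0,0],"turn": 0}
  ]
}}

```text
time: 2.6
tcp_pos: [583.3, -118.6, 33.4]
eef_rot: [3.139, 0.12, 0.001]
force: [-0.3, -0.4, -0.6]
opening: 0.4
grip_force: 0.0
```

>>> {"op": "step_arm", "data": {
  "series": [
    {"grip": 0,"delta_pos": [0,0.07,0],"turn": 0},
    {"grip": 0,"delta_pos": [0,0.05,0],"turn": 0},
    {"grip": 0,"delta_pos": [0,0,0],"turn": 0}
  ]
}}

```text
time: 2.98
tcp_pos: [583.1, -111.4, 33.0]
eef_rot: [-3.139, -0.119, -0.0]
force: [-0.4, -0.2, 0.4]
opening: 0.5
grip_force: 0.0
```

>>> {"op": "step_arm", "data": {
  "series": [
    {"grip": 0,"delta_pos": [0,0.03,0],"turn": 0},
    {"grip": 0,"delta_pos": [0,0,0],"turn": 0}
  ]
}}

```text
time: 3.22
tcp_pos: [583.0, -109.9, 32.9]
eef_rot: [3.139, 0.119, -0.0]
force: [-0.4, -0.2, -0.3]
opening: 0.3
grip_force: 0.0
```

>>> {"op": "step_arm", "data": {
  "series": [
    {"grip": 0,"delta_pos": [0,0.03,0],"turn": 0},
    {"grip": 0,"delta_pos": [0,0,0],"turn": 0}
  ]
}}

```text
time: 3.48
tcp_pos: [583.0, -108.0, 33.0]
eef_rot: [-3.139, -0.119, -0.0]
force: [-0.2, -0.0, -0.1]
opening: 0.2
grip_force: 0.0
```

>>> {"op": "step_arm", "data": {
  "series": [
    {"grip": 0,"delta_pos": [0,0.03,0],"turn": 0},
    {"grip": 0,"delta_pos": [0,0,0],"turn": 0}
  ]
}}

```text
time: 3.72
tcp_pos: [583.0, -106.2, 33.0]
eef_rot: [-3.139, -0.119, -0.0]
force: [-0.5, -0.7, 1.4]
opening: 0.6
grip_force: 0.0
```

>>> {"op": "step_arm", "data": {
  "series": [
    {"grip": 0,"delta_pos": [0,0.03,0],"turn": 0},
    {"grip": 0,"delta_pos": [0,0,0],"turn": 0}
  ]
}}

```text
time: 3.98
tcp_pos: [583.0, -104.5, 33.0]
eef_rot: [3.139, 0.119, 0.0]
force: [0.2, -0.2, -0.0]
opening: 0.5
grip_force: 0.0
```

>>> {"op": "step_arm", "data": {
  "series": [
    {"grip": 0,"delta_pos": [0,0.03,0],"turn": 0},
    {"grip": 0,"delta_pos": [0,0,0],"turn": 0}
  ]
}}

```text
time: 4.22
tcp_pos: [583.0, -104.3, 33.0]
eef_rot: [3.138, 0.117, 0.0]
force: [0.5, -5.9, -0.5]
opening: 0.7
grip_force: 2.5
```

>>> {"op": "step_arm", "data": {
  "series": [
    {"grip": 0,"delta_pos": [0,-0.3,0],"turn": 0},
    {"grip": 0,"delta_pos": [0,-0.3,0],"turn": 0},
    {"grip": 0,"delta_pos": [0,-0.05,0],"turn": 0},
    {"grip": 0,"delta_pos": [0,0,0],"turn": 0}
  ]
}}

```text
time: 4.72
tcp_pos: [583.0, -142.0, 32.9]
eef_rot: [-3.139, -0.117, 0.0]
force: [0.1, 0.6, -0.5]
opening: 0.5
grip_force: 0.0
```

>>> {"op": "step_arm", "data": {
  "series": [
    {"grip": 0,"delta_pos": [0,-0.03,0],"turn": 0},
    {"grip": 0,"delta_pos": [0,0,0],"turn": 0}
  ]
}}

```text
time: 4.97
tcp_pos: [583.1, -143.2, 33.0]
eef_rot: [-3.139, -0.119, -0.0]
force: [-0.1, 0.8, 0.5]
opening: 0.7
grip_force: 0.0
```

>>> {"op": "step_arm", "data": {
  "series": [
    {"grip": 0,"delta_pos": [0,-0.03,0],"turn": 0},
    {"grip": 0,"delta_pos": [0,0,0],"turn": 0}
  ]
}}

```text
time: 5.22
tcp_pos: [583.0, -145.5, 33.0]
eef_rot: [3.139, 0.118, 0.0]
force: [0.4, -0.0, 0.0]
opening: 0.7
grip_force: 0.0
```

>>> {"op": "step_arm", "data": {
  "series": [
    {"grip": 0,"delta_pos": [0,-0.02,0],"turn": 0},
    {"grip": 0,"delta_pos": [0,0,0],"turn": 0}
  ]
}}

```text
time: 5.48
tcp_pos: [583.0, -146.7, 33.0]
eef_rot: [3.139, 0.118, -0.0]
force: [0.4, 0.3, -0.2]
opening: 0.7
grip_force: 0.0
```

>>> {"op": "step_arm", "data": {
  "series": [
    {"grip": 0,"delta_pos": [0,-0.02,0],"turn": 0},
    {"grip": 0,"delta_pos": [0,0,0],"turn": 0}
  ]
}}

```text
time: 5.72
tcp_pos: [583.0, -147.8, 33.0]
eef_rot: [-3.139, -0.119, -0.0]
force: [-0.3, 0.1, -0.1]
opening: 0.6
grip_force: 0.2
```

>>> {"op": "step_arm", "data": {
  "series": [
    {"grip": 0,"delta_pos": [0,-0.02,0],"turn": 0},
    {"grip": 0,"delta_pos": [0,0,0],"turn": 0}
  ]
}}

```text
time: 5.98
tcp_pos: [583.1, -147.9, 33.0]
eef_rot: [-3.138, -0.12, 0.0]
force: [-0.4, 5.7, 0.6]
opening: 0.7
grip_force: 2.6
```

>>> {"op": "step_arm", "data": {
  "series": [
    {"grip": 0,"delta_pos": [0,-0.02,0],"turn": 0},
    {"grip": 0,"delta_pos": [0,0,0],"turn": 0}
  ]
}}

```text
time: 6.22
tcp_pos: [583.1, -148.0, 32.9]
eef_rot: [-3.137, -0.121, 0.0]
force: [-1.6, 8.5, 1.9]
opening: 0.3
grip_force: 4.2
```

>>> {"op": "step_arm", "data": {
  "series": [
    {"grip": 0,"delta_pos": [0,0.39,0],"turn": 0},
    {"grip": 0,"delta_pos": [0.3,0,0],"turn": 0},
    {"grip": 0,"delta_pos": [0,0,0],"turn": 0},
    {"grip": 0,"delta_pos": [0,0,0],"turn": 0}
  ]
}}

```text
time: 6.72
tcp_pos: [600.5, -127.6, 32.8]
eef_rot: [3.139, 0.117, -0.001]
force: [-0.2, 0.4, -0.0]
opening: 0.5
grip_force: 0.0
```

>>> {"op": "step_arm", "data": {
  "series": [
    {"grip": 0,"delta_pos": [0.02,0,0],"turn": 0},
    {"grip": 0,"delta_pos": [0,0,0],"turn": 0}
  ]
}}

```text
time: 6.98
tcp_pos: [602.0, -127.1, 33.0]
eef_rot: [3.139, 0.118, 0.0]
force: [-0.6, 0.7, -0.5]
opening: 0.3
grip_force: 0.0
```

>>> {"op": "step_arm", "data": {
  "series": [
    {"grip": 0,"delta_pos": [0.02,0,0],"turn": 0},
    {"grip": 0,"delta_pos": [0,0,0],"turn": 0}
  ]
}}

```text
time: 7.22
tcp_pos: [603.5, -126.8, 33.0]
eef_rot: [3.139, 0.118, 0.0]
force: [-0.1, -0.9, -0.6]
opening: 0.4
grip_force: 0.0
```

>>> {"op": "step_arm", "data": {
  "series": [
    {"grip": 0,"delta_pos": [0.02,0,0],"turn": 0},
    {"grip": 0,"delta_pos": [0,0,0],"turn": 0}
  ]
}}

```text
time: 7.48
tcp_pos: [604.0, -126.8, 32.8]
eef_rot: [3.139, 0.118, -0.002]
force: [-3.7, 1.0, 2.2]
opening: 0.1
grip_force: 2.0
```

>>> {"op": "step_arm", "data": {
  "series": [
    {"grip": 0,"delta_pos": [-0.35,0,0],"turn": 0},
    {"grip": 0,"delta_pos": [-0.31,0,0],"turn": 0},
    {"grip": 0,"delta_pos": [0,0,0],"turn": 0},
    {"grip": 0,"delta_pos": [0,0,0],"turn": 0}
  ]
}}

```text
time: 7.98
tcp_pos: [565.4, -126.8, 33.1]
eef_rot: [3.139, 0.118, 0.0]
force: [0.2, -0.1, -0.7]
opening: 0.4
grip_force: 0.0
```

>>> {"op": "step_arm", "data": {
  "series": [
    {"grip": 0,"delta_pos": [-0.02,0,0],"turn": 0},
    {"grip": 0,"delta_pos": [0,0,0],"turn": 0}
  ]
}}

```text
time: 8.22
tcp_pos: [564.4, -126.7, 33.0]
eef_rot: [3.139, 0.119, 0.001]
force: [3.0, -0.3, -0.6]
opening: 0.7
grip_force: 1.3
```

>>> {"op": "step_arm", "data": {
  "series": [
    {"grip": 0,"delta_pos": [-0.02,0,0],"turn": 0},
    {"grip": 0,"delta_pos": [0,0,0],"turn": 0}
  ]
}}

```text
time: 8.48
tcp_pos: [564.2, -126.7, 33.2]
eef_rot: [3.139, 0.119, 0.005]
force: [8.5, -0.1, -4.9]
opening: 0.8
grip_force: 4.0
```

>>> {"op": "step_arm", "data": {
  "series": [
    {"grip": 0,"delta_pos": [0.02,0,0.4],"turn": 0},
    {"grip": 0.5,"delta_pos": [-0.02,0,0.4],"turn": 0},
    {"grip": 1,"delta_pos": [-0.287,-0.547,0],"turn": 0.852},
    {"grip": 1,"delta_pos": [-0.287,-0.547,0],"turn": 0.852},
    {"grip": 1,"delta_pos": [-0.287,-0.547,0],"turn": 0.852},
    {"grip": 1,"delta_pos": [-0.287,-0.547,0],"turn": 0.852},
    {"grip": 1,"delta_pos": [-0.287,-0.547,0],"turn": 0.852},
    {"grip": 1,"delta_pos": [0,0,-0.4],"turn": 0},
    {"grip": 1,"delta_pos": [0,0,0],"turn": 0},
    {"grip": 1,"delta_pos": [0,0,0],"turn": 0}
  ]
}}

```text
time: 9.72
tcp_pos: [477.0, -290.3, 57.5]
eef_rot: [-2.943, -1.1, -0.0]
force: [-0.1, -0.7, 0.8]
opening: 81.9
grip_force: 0.0
```

>>> {"op": "step_arm", "data": {
  "series": [
    {"grip": 1,"delta_pos": [0,0,-0.4],"turn": 0},
    {"grip": 1,"delta_pos": [0,0,-0.4],"turn": 0},
    {"grip": 1,"delta_pos": [0,0,-0.05],"turn": 0},
    {"grip": 1,"delta_pos": [0,0,0],"turn": 0},
    {"grip": 1,"delta_pos": [0,0,0],"turn": 0}
  ]
}}

```text
time: 10.35
tcp_pos: [477.4, -291.2, 7.2]
eef_rot: [2.942, 1.098, 0.002]
force: [0.4, -0.3, -0.3]
opening: 87.0
grip_force: 0.0
```

>>> {"op": "step_arm", "data": {
  "series": [
    {"grip": 0,"delta_pos": [0,0,0],"turn": 0},
    {"grip": 0,"delta_pos": [0,0,0],"turn": 0},
    {"grip": 0,"delta_pos": [0,0,0],"turn": 0},
    {"grip": 0,"delta_pos": [0,0,0],"turn": 0},
    {"grip": 0,"delta_pos": [0,0,0],"turn": 0}
  ]
}}

```text
time: 10.98
tcp_pos: [476.5, -290.9, 6.0]
eef_rot: [2.943, 1.098, 0.0]
force: [-0.6, 0.4, 1.2]
opening: 59.3
grip_force: 30.0
```

>>> {"op": "step_arm", "data": {
  "series": [
    {"grip": 0,"delta_pos": [0,0,0.5],"turn": 0},
    {"grip": 0,"delta_pos": [0,0,0.5],"turn": 0},
    {"grip": 0,"delta_pos": [0.299,0.458,0],"turn": -0.7},
    {"grip": 0,"delta_pos": [0.299,0.458,0],"turn": -0.7},
    {"grip": 0,"delta_pos": [0.299,0.458,0],"turn": -0.7},
    {"grip": 0,"delta_pos": [0.299,0.458,0],"turn": -0.7},
    {"grip": 0,"delta_pos": [0.299,0.458,0],"turn": -0.7},
    {"grip": 0,"delta_pos": [0.299,0.458,0],"turn": -0.7},
    {"grip": 0,"delta_pos": [0,0,0],"turn": 0},
    {"grip": 0,"delta_pos": [0,0,0],"turn": 0},
    {"grip": 0,"delta_pos": [0,0,0],"turn": 0}
  ]
}}

```text
time: 12.35
tcp_pos: [583.6, -127.4, 65.9]
eef_rot: [3.138, 0.131, -0.001]
force: [1.3, -0.2, 0.1]
opening: 59.2
grip_force: 30.0
```

Run:
```python
from h import *
s=env.get_state();print(s['time'],s['tcp_pos'],s['eef_rot'],s['force'])
for n,(x,y) in(('top',(380,199)),('side',(331,185))):
    f=cams.grab_frame(n)[:,:,::-1];cv2.imwrite(f'pics/{n}1.png',f)
    globals()[n]=cv2.resize(f[y-70:y+50,x-60:x+60],(400,400),interpolation=2)
cv2.imwrite('pics/c1.png',np.hstack([top,side]))
```

```text
12.35 [ 583.63979658 -127.35836506   65.85930965] [ 3.13830682e+00  1.30755280e-01 -6.46292382e-04] [ 1.28699883 -0.24116525  0.09361892]
```

View pics/c1.png

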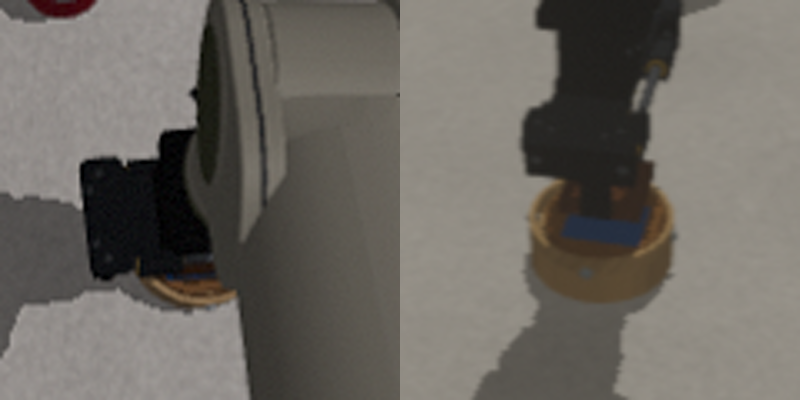

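The top view is blocked by the arm. The side view shows the blank held above the recess, so I go on by feel.

>>> {"op": "step_arm", "data": {
  "series": [
    {"grip": 0,"delta_pos": [0.01,0.022,-0.15],"turn": 0},
    {"grip": 0,"delta_pos": [0,0,-0.13],"turn": 0},
    {"grip": 0,"delta_pos": [0,0,0],"turn": 0},
    {"grip": 0,"delta_pos": [0,0,0],"turn": 0}
  ]
}}

```text
time: 12.95
tcp_pos: [584.8, -124.7, 49.1]
eef_rot: [3.139, 0.133, -0.0]
force: [0.2, -0.5, -0.7]
opening: 59.3
grip_force: 30.0
```

>>> {"op": "step_arm", "data": {
  "series": [
    {"grip": 0,"delta_pos": [0,0,-0.05],"turn": 0},
    {"grip": 0,"delta_pos": [0,0,0],"turn": 0}
  ]
}}

```text
time: 13.2
tcp_pos: [584.7, -124.7, 46.0]
eef_rot: [3.139, 0.133, -0.0]
force: [0.7, 0.3, -0.5]
opening: 59.4
grip_force: 30.0
```

>>> {"op": "step_arm", "data": {
  "series": [
    {"grip": 0,"delta_pos": [-0.008,-0.022,0.03],"turn": 0},
    {"grip": 0,"delta_pos": [0,0,0],"turn": 0},
    {"grip": 0,"delta_pos": [0,0,-0.05],"turn": 0},
    {"grip": 0,"delta_pos": [0,0,-0.02],"turn": 0},
    {"grip": 0,"delta_pos": [0,0,0],"turn": 0}
  ]
}}

```text
time: 13.82
tcp_pos: [584.1, -126.0, 43.6]
eef_rot: [-3.139, -0.133, 0.001]
force: [0.1, -0.2, -0.7]
opening: 59.5
grip_force: 30.0
```

>>> {"op": "step_arm", "data": {
  "series": [
    {"grip": 0,"delta_pos": [0,0,-0.02],"turn": 0},
    {"grip": 0,"delta_pos": [0,0,0],"turn": 0}
  ]
}}

```text
time: 14.08
tcp_pos: [584.3, -126.0, 42.5]
eef_rot: [3.139, 0.133, -0.0]
force: [0.9, -0.0, -0.4]
opening: 59.4
grip_force: 30.0
```

>>> {"op": "step_arm", "data": {
  "series": [
    {"grip": 0,"delta_pos": [0,0,-0.025],"turn": 0},
    {"grip": 0,"delta_pos": [0,0,0],"turn": 0}
  ]
}}

```text
time: 14.32
tcp_pos: [584.2, -126.0, 40.9]
eef_rot: [3.139, 0.133, -0.0]
force: [-0.0, 0.1, -0.1]
opening: 59.7
grip_force: 30.0
```

>>> {"op": "step_arm", "data": {
  "series": [
    {"grip": 0,"delta_pos": [0,0,-0.012],"turn": 0},
    {"grip": 0,"delta_pos": [0,0,0],"turn": 0}
  ]
}}

```text
time: 14.58
tcp_pos: [584.3, -126.0, 40.3]
eef_rot: [3.139, 0.133, 0.0]
force: [0.7, -0.6, -0.1]
opening: 59.4
grip_force: 30.0
```

>>> {"op": "step_arm", "data": {
  "series": [
    {"grip": 0.78,"delta_pos": [0,0,0],"turn": 0},
    {"grip": 0.78,"delta_pos": [0,0,0],"turn": 0},
    {"grip": 0.78,"delta_pos": [0,0,0],"turn": 0},
    {"grip": 0.78,"delta_pos": [0,0,0.3],"turn": 0},
    {"grip": 0,"delta_pos": [0,0,0.2],"turn": 0},
    {"grip": 0,"delta_pos": [0,0,0],"turn": 0},
    {"grip": 0,"delta_pos": [0,0,0],"turn": 0},
    {"grip": 0,"delta_pos": [0,0,0],"turn": 0},
    {"grip": 0,"delta_pos": [0,0,0],"turn": 0}
  ]
}}

```text
time: 15.7
tcp_pos: [584.1, -125.9, 70.0]
eef_rot: [-3.139, -0.133, 0.001]
force: [-0.1, 0.1, -0.2]
opening: 25.9
grip_force: 0.0
```

>>> {"op": "step_arm", "data": {
  "series": [
    {"grip": 0,"delta_pos": [0,0,-0.25],"turn": 0},
    {"grip": 0,"delta_pos": [0,0,-0.19],"turn": 0},
    {"grip": 0,"delta_pos": [0,0,0],"turn": 0},
    {"grip": 0,"delta_pos": [0,0,0],"turn": 0}
  ]
}}

```text
time: 16.2
tcp_pos: [584.4, -126.0, 43.9]
eef_rot: [-3.139, -0.133, 0.0]
force: [-0.4, 0.1, -0.2]
opening: 1.0
grip_force: 0.0
```

>>> {"op": "step_arm", "data": {
  "series": [
    {"grip": 0,"delta_pos": [0,0,-0.04],"turn": 0},
    {"grip": 0,"delta_pos": [0,0,0],"turn": 0}
  ]
}}

```text
time: 16.45
tcp_pos: [584.3, -126.0, 41.6]
eef_rot: [3.139, 0.133, 0.0]
force: [0.2, -0.0, 0.5]
opening: 0.3
grip_force: 0.0
```

>>> {"op": "step_arm", "data": {
  "series": [
    {"grip": 0,"delta_pos": [0,0,-0.03],"turn": 0},
    {"grip": 0,"delta_pos": [0,0,0],"turn": 0},
    {"grip": 0,"delta_pos": [0,0,0],"turn": 0}
  ]
}}

```text
time: 16.82
tcp_pos: [584.5, -126.0, 40.1]
eef_rot: [3.139, 0.133, 0.001]
force: [-0.3, -0.6, 3.1]
opening: 0.5
grip_force: 1.7
```

>>> {"op": "step_arm", "data": {
  "series": [
    {"grip": 0,"delta_pos": [0,0,-0.03],"turn": 0},
    {"grip": 0,"delta_pos": [0,0,0],"turn": 0},
    {"grip": 0,"delta_pos": [0,0,0],"turn": 0}
  ]
}}

```text
time: 17.2
tcp_pos: [584.6, -126.1, 39.9]
eef_rot: [3.138, 0.132, 0.001]
force: [-8.5, 0.5, 21.3]
opening: 0.3
grip_force: 10.4
```

>>> {"op": "step_arm", "data": {
  "series": [
    {"grip": 0,"delta_pos": [0,0,0.5],"turn": 0},
    {"grip": 0,"delta_pos": [-0.42,0,0],"turn": 0},
    {"grip": 0,"delta_pos": [-0.42,0,0],"turn": 0},
    {"grip": 0,"delta_pos": [-0.39,-0.08,0],"turn": 0},
    {"grip": 0,"delta_pos": [0,0,-0.3],"turn": 0},
    {"grip": 0,"delta_pos": [0,0,-0.24],"turn": 0},
    {"grip": 0,"delta_pos": [0,0,0],"turn": 0},
    {"grip": 0,"delta_pos": [0,0,0],"turn": 0}
  ]
}}

```text
time: 18.2
tcp_pos: [511.0, -130.5, 35.5]
eef_rot: [-3.138, -0.133, -0.0]
force: [0.6, -1.5, -0.5]
opening: 0.4
grip_force: 0.0
```

>>> {"op": "step_arm", "data": {
  "series": [
    {"grip": 0,"delta_pos": [0.1,0,0],"turn": 0},
    {"grip": 0,"delta_pos": [0,0,0],"turn": 0},
    {"grip": 0,"delta_pos": [0,0,0],"turn": 0}
  ]
}}

```text
time: 18.58
tcp_pos: [516.7, -130.8, 35.7]
eef_rot: [3.139, 0.133, 0.0]
force: [-0.3, -0.2, -0.2]
opening: 0.3
grip_force: 0.0
```

>>> {"op": "step_arm", "data": {
  "series": [
    {"grip": 0,"delta_pos": [0.03,0,0],"turn": 0},
    {"grip": 0,"delta_pos": [0,0,0],"turn": 0}
  ]
}}

```text
time: 18.82
tcp_pos: [518.4, -130.9, 35.6]
eef_rot: [3.139, 0.133, 0.0]
force: [0.4, 0.2, 0.2]
opening: 0.5
grip_force: 0.0
```

>>> {"op": "step_arm", "data": {
  "series": [
    {"grip": 0,"delta_pos": [0.02,0,0],"turn": 0},
    {"grip": 0,"delta_pos": [0,0,0],"turn": 0}
  ]
}}

```text
time: 19.08
tcp_pos: [519.6, -130.8, 35.6]
eef_rot: [3.139, 0.133, 0.0]
force: [-0.2, -0.5, 1.4]
opening: 0.5
grip_force: 0.0
```

>>> {"op": "step_arm", "data": {
  "series": [
    {"grip": 0,"delta_pos": [0.02,0,0],"turn": 0},
    {"grip": 0,"delta_pos": [0,0,0],"turn": 0}
  ]
}}

```text
time: 19.32
tcp_pos: [520.8, -130.8, 35.6]
eef_rot: [3.139, 0.133, 0.0]
force: [0.4, -0.3, 0.6]
opening: 0.4
grip_force: 0.0
```

>>> {"op": "step_arm", "data": {
  "series": [
    {"grip": 0,"delta_pos": [0.02,0,0],"turn": 0},
    {"grip": 0,"delta_pos": [0,0,0],"turn": 0}
  ]
}}

```text
time: 19.58
tcp_pos: [522.0, -130.8, 35.6]
eef_rot: [3.139, 0.133, 0.0]
force: [-0.3, 0.0, 0.6]
opening: 0.7
grip_force: 0.0
```

>>> {"op": "step_arm", "data": {
  "series": [
    {"grip": 0,"delta_pos": [0.02,0,0],"turn": 0},
    {"grip": 0,"delta_pos": [0,0,0],"turn": 0}
  ]
}}

```text
time: 19.82
tcp_pos: [523.0, -130.8, 35.5]
eef_rot: [3.139, 0.133, -0.0]
force: [-0.2, 0.0, 0.4]
opening: 0.3
grip_force: 0.2
```

>>> {"op": "step_arm", "data": {
  "series": [
    {"grip": 0,"delta_pos": [0.02,0,0],"turn": 0},
    {"grip": 0,"delta_pos": [0,0,0],"turn": 0}
  ]
}}

```text
time: 20.08
tcp_pos: [523.3, -130.8, 35.3]
eef_rot: [-3.139, -0.132, 0.003]
force: [-4.4, -0.1, 2.9]
opening: 0.8
grip_force: 2.7
```

>>> {"op": "step_arm", "data": {
  "series": [
    {"grip": 0,"delta_pos": [-0.05,0,0.2],"turn": 0},
    {"grip": 0,"delta_pos": [0,0,0.3],"turn": 0},
    {"grip": 0,"delta_pos": [0.75,0.06,0],"turn": 0},
    {"grip": 0,"delta_pos": [0.75,0.06,0],"turn": 0},
    {"grip": 0,"delta_pos": [0.75,0.06,0],"turn": 0},
    {"grip": 0,"delta_pos": [0,0,0],"turn": 0},
    {"grip": 0,"delta_pos": [0,0,-0.3],"turn": 0},
    {"grip": 0,"delta_pos": [0,0,-0.2],"turn": 0},
    {"grip": 0,"delta_pos": [-0.03,0,0],"turn": 0},
    {"grip": 0,"delta_pos": [0,0,0],"turn": 0}
  ]
}}

```text
time: 21.32
tcp_pos: [654.2, -120.3, 35.9]
eef_rot: [3.139, 0.132, 0.0]
force: [0.0, -0.1, 0.2]
opening: 0.7
grip_force: 0.0
```

>>> {"op": "step_arm", "data": {
  "series": [
    {"grip": 0,"delta_pos": [-0.02,0,0],"turn": 0},
    {"grip": 0,"delta_pos": [0,0,0],"turn": 0}
  ]
}}

```text
time: 21.58
tcp_pos: [653.4, -120.1, 36.0]
eef_rot: [3.138, 0.133, 0.001]
force: [-0.1, 0.4, 1.3]
opening: 0.5
grip_force: 0.0
```

>>> {"op": "step_arm", "data": {
  "series": [
    {"grip": 0,"delta_pos": [-0.02,0,0],"turn": 0},
    {"grip": 0,"delta_pos": [0,0,0],"turn": 0}
  ]
}}

```text
time: 21.82
tcp_pos: [652.0, -120.0, 35.6]
eef_rot: [3.139, 0.133, 0.0]
force: [0.0, -0.0, 0.9]
opening: 0.5
grip_force: 0.0
```

>>> {"op": "step_arm", "data": {
  "series": [
    {"grip": 0,"delta_pos": [-0.02,0,0],"turn": 0},
    {"grip": 0,"delta_pos": [0,0,0],"turn": 0}
  ]
}}

```text
time: 22.08
tcp_pos: [651.3, -120.0, 35.7]
eef_rot: [3.139, 0.133, 0.002]
force: [2.6, 0.3, -1.2]
opening: 0.7
grip_force: 1.3
```

>>> {"op": "step_arm", "data": {
  "series": [
    {"grip": 0,"delta_pos": [-0.02,0,0],"turn": 0},
    {"grip": 0,"delta_pos": [0,0,0],"turn": 0}
  ]
}}

```text
time: 22.32
tcp_pos: [651.1, -120.0, 35.9]
eef_rot: [3.139, 0.133, 0.005]
force: [8.1, 0.2, -4.9]
opening: 0.5
grip_force: 3.8
```

>>> {"op": "step_arm", "data": {
  "series": [
    {"grip": 0,"delta_pos": [0.05,0,0.5],"turn": 0},
    {"grip": 0,"delta_pos": [0,0,0.6],"turn": 0},
    {"grip": 0.7,"delta_pos": [-0.363,0.87,0],"turn": 0},
    {"grip": 0.7,"delta_pos": [-0.363,0.87,0],"turn": 0},
    {"grip": 0.7,"delta_pos": [-0.363,0.87,0],"turn": 0},
    {"grip": 0.7,"delta_pos": [-0.363,0.87,0],"turn": 0},
    {"grip": 0.7,"delta_pos": [-0.363,0.87,0],"turn": 0},
    {"grip": 0.7,"delta_pos": [-0.363,0.87,0],"turn": 0},
    {"grip": 0.7,"delta_pos": [-0.363,0.87,0],"turn": 0},
    {"grip": 0.7,"delta_pos": [-0.363,0.87,0],"turn": 0},
    {"grip": 0.7,"delta_pos": [0,0,0],"turn": 0},
    {"grip": 0.7,"delta_pos": [0,0,0],"turn": 0}
  ]
}}

```text
time: 23.82
tcp_pos: [478.5, 297.0, 101.4]
eef_rot: [3.138, 0.133, -0.0]
force: [-0.6, -0.6, -0.4]
opening: 60.8
grip_force: 0.0
```

Run:
```python
from h import *
f=cams.grab_frame('top')[:,:,::-1];x,y=380,199
g=cams.grab_frame('side')[:,:,::-1];u,v=331,185
cv2.imwrite('pics/c2.png',np.hstack([cv2.resize(f[y-33:y+33,x-33:x+33],(400,400),interpolation=2),cv2.resize(g[v-33:v+33,u-33:u+33],(400,400),interpolation=2)]))
```

```text
(no output)
```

View pics/c2.png

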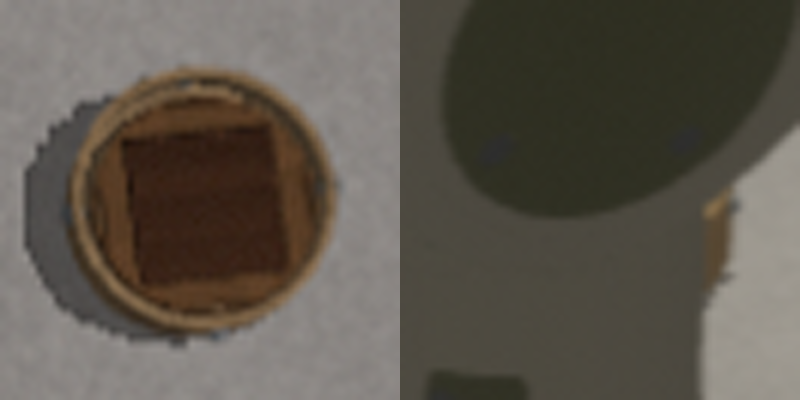

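The blank is sitting square and flush in the recess, centred near (207,203) in the crop. Next I grip the lid's knob twice, at right angles, so that it centres on the tool.

>>> {"op": "step_arm", "data": {
  "series": [
    {"grip": 0.7,"delta_pos": [0,0,-0.5],"turn": 0},
    {"grip": 0.7,"delta_pos": [0,0,-0.5],"turn": 0},
    {"grip": 0.7,"delta_pos": [0,0,-0.25],"turn": 0},
    {"grip": 0.7,"delta_pos": [0,0,0],"turn": 0},
    {"grip": 0.3,"delta_pos": [0,0,0],"turn": 0},
    {"grip": 0.3,"delta_pos": [0,0,0],"turn": 0},
    {"grip": 0.3,"delta_pos": [0,0,0],"turn": 0},
    {"grip": 0.3,"delta_pos": [0,0,0],"turn": 0},
    {"grip": 0.3,"delta_pos": [0,0,0],"turn": 0}
  ]
}}

```text
time: 25.05
tcp_pos: [478.6, 297.6, 26.8]
eef_rot: [3.139, 0.133, 0.0]
force: [-0.2, -1.0, 2.9]
opening: 29.5
grip_force: 30.0
```

>>> {"op": "step_arm", "data": {
  "series": [
    {"grip": 0.6,"delta_pos": [0,0,0],"turn": 0},
    {"grip": 0.6,"delta_pos": [0,0,0],"turn": 0.5},
    {"grip": 0.6,"delta_pos": [0,0,0],"turn": 1},
    {"grip": 0.6,"delta_pos": [0,0,0],"turn": 1},
    {"grip": 0.6,"delta_pos": [0,0,0],"turn": 1},
    {"grip": 0.6,"delta_pos": [0,0,0],"turn": 1},
    {"grip": 0.6,"delta_pos": [0,0,0],"turn": 1},
    {"grip": 0.6,"delta_pos": [0,0,0],"turn": 1},
    {"grip": 0.6,"delta_pos": [0,0,0],"turn": 1},
    {"grip": 0.6,"delta_pos": [0,0,0],"turn": 1},
    {"grip": 0.6,"delta_pos": [0,0,0],"turn": 1},
    {"grip": 0.6,"delta_pos": [0,0,0],"turn": 1}
  ]
}}

```text
time: 26.55
tcp_pos: [478.4, 297.5, 26.4]
eef_rot: [-2.115, -2.323, 0.0]
force: [0.8, -1.1, -0.7]
opening: 52.1
grip_force: 0.0
```

>>> {"op": "step_arm", "data": {
  "series": [
    {"grip": 0.6,"delta_pos": [0,0,0],"turn": 0},
    {"grip": 0.2,"delta_pos": [0,0,0],"turn": 0},
    {"grip": 0.2,"delta_pos": [0,0,0],"turn": 0},
    {"grip": 0,"delta_pos": [0,0,0],"turn": 0},
    {"grip": 0,"delta_pos": [0,0,0],"turn": 0},
    {"grip": 0,"delta_pos": [0,0,0],"turn": 0}
  ]
}}

```text
time: 27.3
tcp_pos: [478.5, 297.6, 26.6]
eef_rot: [2.121, 2.317, 0.0]
force: [-0.5, 0.6, -0.0]
opening: 29.1
grip_force: 30.0
```

>>> {"op": "step_arm", "data": {
  "series": [
    {"grip": 0,"delta_pos": [0,0,0.4],"turn": 0},
    {"grip": 0,"delta_pos": [0,0,0.6],"turn": 0},
    {"grip": 0,"delta_pos": [0,0,0.5],"turn": 0},
    {"grip": 0,"delta_pos": [0.2265,-0.882,0],"turn": 0},
    {"grip": 0,"delta_pos": [0.2265,-0.882,0],"turn": 0},
    {"grip": 0,"delta_pos": [0.2265,-0.882,0],"turn": 0},
    {"grip": 0,"delta_pos": [0.2265,-0.882,0],"turn": 0},
    {"grip": 0,"delta_pos": [0.2265,-0.882,0],"turn": 0},
    {"grip": 0,"delta_pos": [0.2265,-0.882,0],"turn": 0},
    {"grip": 0,"delta_pos": [0.2265,-0.882,0],"turn": 0},
    {"grip": 0,"delta_pos": [0.2265,-0.882,0],"turn": 0}
  ]
}}

```text
time: 28.68
tcp_pos: [587.3, -127.6, 116.5]
eef_rot: [2.121, 2.318, -0.0]
force: [0.4, 0.4, -1.9]
opening: 29.2
grip_force: 30.0
```

>>> {"op": "step_arm", "data": {
  "series": [
    {"grip": 0,"delta_pos": [0,0,0],"turn": 0},
    {"grip": 0,"delta_pos": [0,0,-0.3],"turn": 0},
    {"grip": 0,"delta_pos": [0,0,-0.3],"turn": 0},
    {"grip": 0,"delta_pos": [0,0,0],"turn": 0},
    {"grip": 0,"delta_pos": [0,0,0],"turn": 0}
  ]
}}

```text
time: 29.3
tcp_pos: [587.2, -125.1, 80.6]
eef_rot: [-2.12, -2.319, -0.0]
force: [1.0, -0.5, -1.7]
opening: 29.7
grip_force: 30.0
```

>>> {"op": "step_arm", "data": {
  "series": [
    {"grip": 0,"delta_pos": [0,-0.01,-0.18],"turn": 0},
    {"grip": 0,"delta_pos": [0,0,0],"turn": 0},
    {"grip": 0,"delta_pos": [0,0,0],"turn": 0}
  ]
}}

```text
time: 29.68
tcp_pos: [587.2, -126.4, 69.8]
eef_rot: [2.121, 2.318, 0.0]
force: [0.3, -0.2, -1.6]
opening: 29.2
grip_force: 30.0
```

>>> {"op": "step_arm", "data": {
  "series": [
    {"grip": 0,"delta_pos": [0,0,-0.05],"turn": 0},
    {"grip": 0,"delta_pos": [0,0,-0.02],"turn": 0},
    {"grip": 0,"delta_pos": [0,0,0],"turn": 0}
  ]
}}

```text
time: 30.05
tcp_pos: [587.1, -126.4, 65.5]
eef_rot: [-2.121, -2.318, 0.0]
force: [-0.2, 0.9, -0.7]
opening: 29.4
grip_force: 30.0
```

>>> {"op": "step_arm", "data": {
  "series": [
    {"grip": 0,"delta_pos": [0,0,-0.03],"turn": 0},
    {"grip": 0,"delta_pos": [0,0,0],"turn": 0}
  ]
}}

```text
time: 30.3
tcp_pos: [587.1, -126.4, 63.6]
eef_rot: [-2.121, -2.318, 0.0]
force: [0.5, 0.1, -1.2]
opening: 29.2
grip_force: 30.0
```

>>> {"op": "step_arm", "data": {
  "series": [
    {"grip": 0,"delta_pos": [0,0.01,-0.05],"turn": 0},
    {"grip": 0,"delta_pos": [0,0,0],"turn": 0}
  ]
}}

```text
time: 30.55
tcp_pos: [587.1, -125.7, 60.5]
eef_rot: [-2.121, -2.318, -0.0]
force: [0.9, 0.2, -1.0]
opening: 29.2
grip_force: 30.0
```

>>> {"op": "step_arm", "data": {
  "series": [
    {"grip": 0,"delta_pos": [0,0,-0.05],"turn": 0},
    {"grip": 0,"delta_pos": [0,0,0],"turn": 0}
  ]
}}

```text
time: 30.8
tcp_pos: [587.4, -125.8, 57.9]
eef_rot: [2.121, 2.317, 0.001]
force: [0.8, 0.3, 0.3]
opening: 29.1
grip_force: 30.0
```

>>> {"op": "step_arm", "data": {
  "series": [
    {"grip": 0,"delta_pos": [0,0,-0.05],"turn": 0},
    {"grip": 0,"delta_pos": [0,0,0],"turn": 0}
  ]
}}

```text
time: 31.05
tcp_pos: [587.2, -125.8, 54.5]
eef_rot: [2.121, 2.318, 0.0]
force: [1.8, 0.2, -2.6]
opening: 29.4
grip_force: 30.0
```

>>> {"op": "step_arm", "data": {
  "series": [
    {"grip": 0,"delta_pos": [0,0,-0.04],"turn": 0},
    {"grip": 0,"delta_pos": [0,0,0],"turn": 0}
  ]
}}

```text
time: 31.3
tcp_pos: [587.2, -125.8, 52.0]
eef_rot: [-2.121, -2.318, -0.0]
force: [1.9, -0.2, -2.4]
opening: 29.2
grip_force: 30.0
```

>>> {"op": "step_arm", "data": {
  "series": [
    {"grip": 0,"delta_pos": [0,0,-0.04],"turn": 0},
    {"grip": 0,"delta_pos": [0,0,0],"turn": 0}
  ]
}}

```text
time: 31.55
tcp_pos: [587.4, -125.8, 50.6]
eef_rot: [2.121, 2.317, 0.0]
force: [-1.3, 0.3, 6.2]
opening: 29.5
grip_force: 30.0
```

>>> {"op": "step_arm", "data": {
  "series": [
    {"grip": 0,"delta_pos": [0,0,-0.02],"turn": 0},
    {"grip": 0,"delta_pos": [0,0,0],"turn": 0}
  ]
}}

```text
time: 31.8
tcp_pos: [587.4, -125.8, 50.5]
eef_rot: [2.12, 2.317, -0.001]
force: [-7.5, 1.2, 18.3]
opening: 28.9
grip_force: 30.0
```

>>> {"op": "step_arm", "data": {
  "series": [
    {"grip": 0,"delta_pos": [0,0,0.015],"turn": 0},
    {"grip": 0.6,"delta_pos": [0,0,0],"turn": 0},
    {"grip": 0.6,"delta_pos": [0,0,0],"turn": 0},
    {"grip": 0.6,"delta_pos": [0,0,0.4],"turn": 0},
    {"grip": 0.6,"delta_pos": [0,0,0.4],"turn": 0},
    {"grip": 0,"delta_pos": [0,0,0],"turn": 0},
    {"grip": 0,"delta_pos": [0,0,0],"turn": 0},
    {"grip": 0,"delta_pos": [0,0,0],"turn": 0},
    {"grip": 0,"delta_pos": [0,0,-0.35],"turn": 0},
    {"grip": 0,"delta_pos": [0,0,0],"turn": 0},
    {"grip": 0,"delta_pos": [0,0,0],"turn": 0}
  ]
}}

```text
time: 33.17
tcp_pos: [586.6, -125.6, 75.7]
eef_rot: [-2.12, -2.317, 0.001]
force: [0.3, 0.6, 0.4]
opening: 2.7
grip_force: 0.0
```

>>> {"op": "step_arm", "data": {
  "series": [
    {"grip": 0,"delta_pos": [0,0,-0.05],"turn": 0},
    {"grip": 0,"delta_pos": [0,0,0],"turn": 0},
    {"grip": 0,"delta_pos": [0,0,0],"turn": 0}
  ]
}}

```text
time: 33.55
tcp_pos: [587.2, -125.7, 73.6]
eef_rot: [2.121, 2.318, 0.0]
force: [-0.0, -0.6, 1.7]
opening: -0.0
grip_force: 0.2
```

>>> {"op": "step_arm", "data": {
  "series": [
    {"grip": 0,"delta_pos": [0,0,-0.03],"turn": 0},
    {"grip": 0,"delta_pos": [0,0,0],"turn": 0},
    {"grip": 0,"delta_pos": [0,0,0],"turn": 0}
  ]
}}

```text
time: 33.92
tcp_pos: [587.2, -125.8, 73.5]
eef_rot: [2.12, 2.317, -0.001]
force: [-7.6, 0.8, 17.6]
opening: 0.4
grip_force: 8.6
```

>>> {"op": "step_arm", "data": {
  "series": [
    {"grip": 0,"delta_pos": [0,0,0.5],"turn": 0},
    {"grip": 0,"delta_pos": [0,0,0.7],"turn": 0},
    {"grip": 0,"delta_pos": [-0.6,-0.6,0.3],"turn": 0},
    {"grip": 0,"delta_pos": [-0.5,-0.8,0],"turn": 0},
    {"grip": 0,"delta_pos": [-0.5,-0.8,0],"turn": 0},
    {"grip": 0,"delta_pos": [-0.5,-0.8,0],"turn": 0},
    {"grip": 0,"delta_pos": [-0.3,-0.8,0],"turn": 0},
    {"grip": 0,"delta_pos": [0,0,0],"turn": 0},
    {"grip": 0,"delta_pos": [0,0,0],"turn": 0}
  ]
}}

```text
time: 35.05
tcp_pos: [443.4, -353.1, 161.7]
eef_rot: [-2.12, -2.318, -0.001]
force: [0.6, 0.7, -0.4]
opening: 0.3
grip_force: 0.0
```

Run:
```python
from h import *
f=cams.grab_frame('top')[:,:,::-1];x,y=380,199
g=cams.grab_frame('side')[:,:,::-1];u,v=331,180
cv2.imwrite('pics/c3.png',np.hstack([cv2.resize(f[y-40:y+40,x-40:x+40],(400,400),interpolation=2),cv2.resize(g[v-40:v+40,u-40:u+40],(400,400),interpolation=2)]))
print(pix('side',[[587.2,-125.7,73]]),pix('top',[[587.2,-125.7,73]]))
s=env.get_state();print(s['time'],s['tcp_pos'],s['force'])
```

```text
[[330.67927204 168.04071674]] [[382.10214046 196.06169906]]
35.15 [ 444.00377898 -352.29663783  161.86782565] [ 0.27651849  0.76811023 -0.4801201 ]
```

View pics/c3.png

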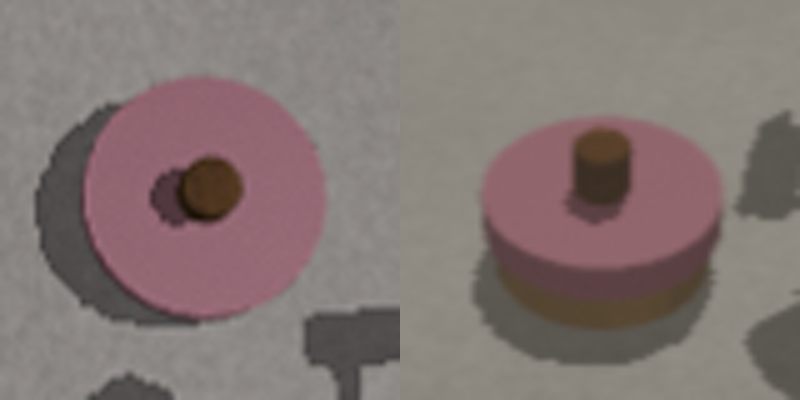

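The lid sits level on the mould with an even skirt. Its knob top, at about (382,197) in the top view and (331,169) in the side view, matches the position computed for a seated lid, so I hand in.

```bash
python3 -c "
from plant import env
print(env.finish_job())"
```

```text
the job is handed in; nothing more can be done
None
```

The square blank is flat in its recess, the lid is pressed level onto the same mould, and the job was handed in at about 35 s; the hand-in gave no verdict.

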